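# Prop a tablet up on the repair stand

## Robot

A 7-joint arm with a two-finger parallel gripper is mounted at the origin on the work surface. World frame = base frame: x ahead of the robot, y to its left, z up, the work surface at z = 0. Lengths are in m, angles in degrees, forces in N, time in s.
With the tool pointing down it reaches from about 0.425 to 0.875 m from the base axis. Payload 4.7 kg.
Tool frame: the origin (TCP) lies on the centre line of the jaws, within the pads' length; the fingertips stand 17 mm ahead of it and the grasp point (between the pads) lies 2 mm behind it; z points along the fingers, y is the line along which they close (so a half turn about z gives the same grasp; the last joint's range is limited). The gripper opens to 87 mm and grips with 3 to 60 N. Pads are 19 mm wide; open, the fingers measure 117 mm over their backs; the gripper's body (75 mm by 190 mm) begins 51 mm behind the grasp point.
Start: joints at [-73.447, 18.392, -4.016, 83.108, 1.295, 78.541, -3.26], TCP at [0.176, 0.626, 0.24] pointing down, gripper open.
Joint ranges: [-163.93, 163.93], [-17.29, 119.83], [-79.2, 71.16], [3.27, 140.29], [-89.18, 269.18], [5.43, 117.66], [-154.24, 154.24]. Speed limits (degrees/s): [147.25, 147.25, 180, 180, 180, 180, 180].

## Interface

Orientations are given as [roll, pitch, yaw] about the fixed x, y, z axes, in that order (R = Rz(yaw) Ry(pitch) Rx(roll)).
In Python, from cell import env, read_camera gives the robot as it stands.
- The arm moves only by the shell command python3 -m jog 'ROWS' [FORCE]. ROWS is JSON, a list of rows, each a list of 5 numbers: the opening, from 0 (shut) to 1 (fully open), then the shift along the tool's x, y, z each as a share of 0.02 m, from -1 to 1, then the turn about the tool's z as a share of 45 degrees, from -1 to 1. In form: [[gripper, x, y, z, yaw], ...]. A call has 1 to 12 rows; each row shifts and turns the commanded pose from where the row before left it, along the tool's axes as they then stand; what a row does not reach is not made up. A row lasts 1/12 s, in which the tool goes at most 41.7 mm and 7.16 degrees, less where a joint would pass 70% of its speed; a pose out of reach is approached as far as the arm can. A call with a number of a shift or a turn outside -1 to 1 is refused whole. A call with a gripper value outside its range is refused whole. The fingers move at their own pace and stop on an object; FORCE is the grip in N (left out, the last holds). Time passes only in rows, so rows that do not move let the fingers close. It gives the time, the measured TCP pose, the force, the opening and the grip force at its end, in the units of the state.
- env.get_obs(): the state, without advancing time (a new reading comes with each control period).
- read_camera(name): name is "scene" or "top" or "wrist"; returns a dict with "color" (480x640x3 uint8, red, green, blue), "range_z" (480x640 float32, m along the optical axis (not along the pixel's ray), 0 where there is no reading), "mtx" (3x3 intrinsics, pixels), "k1" (the pictures are not rectified: a ray, as slopes to the right and down, at radius r is drawn at 1 + k1 r^2 times it, then the intrinsics apply), "world_from_camera" (4x4, takes a point from camera to world coordinates); the wrist camera has in their place "T_tool_cam" (4x4, takes a point from camera to tool coordinates, whose origin is the TCP and whose axes are the flange's). Camera axes: x right, y down, z forward; pixel columns grow to the right and rows downward; lengths in m; the calibration is good to about 2 mm. A picture is of the moment at which its call begins: read the wrist's pose just before it.
- env.sign_off(): hands the job in; it is judged then, once.
The state is a dict: "time_s": time; "qpos": joint angles; "joint_velocities": joint speeds; "effort": joint torques, N m; "tool_pos": TCP position; "tool_rot": TCP orientation; "force": force on the tool from outside, world axes, zero at the start; "wrist_torque": the same for the moment, N m; "grip_width": finger opening in m; "grasp_force": force on a finger pad.
Only numpy, scipy, OpenCV 4.12 (cv2) and the standard library are available. Lean on these libraries where they do the work, as an engineer would, in place of code of your own. Each camera call takes 0.05 s, during which the arm holds its last target. There are 200 camera calls.

## Task

Stand the aluminium prop plate upright, fully home, in the middle one of the stand's three slots. Then take the tablet out of the rack, set it down gently on the stand with its long lower edge against the toe rail and lean it back against the prop plate, screen towards the rail, centred and square to the stand. Leave the phone, the circuit board, the bottle and the screwdriver where they are.

Things in the scene. Friction and masses are not known exactly. Their poses are not given: they have to be found in the camera images.
- rack: Fixed black block 160 x 230 x 30 mm (x, y, z) with three slots along its y at x = -60, 0, +60 mm, each 12 x 204 mm, 22 deep (floor 8 mm above the bench). Tablet, phone and circuit board stand on their long edges in the slots, one in each, in any order. Origin: centre of its underside; z up.
- stand: Fixed grey block 120 x 230 x 30 mm (x, y, z). On top, along y, a dark steel toe rail 8 thick, 12 high, 180 long, inner face at x = +45 mm. Behind it three slots along y at x = +22, -2, -26 mm, each 12 x 92 mm, 24 deep (floor 6 mm above the bench). Origin: centre of underside; x points to the rail side, z up. At yaw 0 the rail is on the side away from the robot.
- stand_slot (a point): Centre of the floor of the stand's middle slot; axes as the stand's.
- stand_rail (a point): Middle of the foot of the toe rail's inner face, on the stand's top surface (30 mm above the bench); axes as the stand's.
- parking: Fixed black block, 40 x 110 x 44 mm (x, y, z), with one slot along its y, 12 x 92 mm, 24 mm deep (slot floor 20 mm above the bench), in which the prop plate stands at the start. Origin: centre of its underside; z up.
- prop: The prop plate: plain aluminium plate, 10 mm thick (its x), 90 mm wide (its y), 100 mm tall (its z), about 0.22 kg. Same either way round. Origin: centre of its underside.
- prop_top (a point): Centre of the prop plate's top edge, 100 mm above its origin.
- tablet: The tablet: aluminium slab, the largest in the rack, 10 mm thick (its x), 200 mm wide (its y), 135 mm tall (its z), about 0.34 kg. Its x axis points out of its black screen; the other face is the bare aluminium back. Origin: centre of its underside, the middle of its lower long edge.
- tablet_top (a point): Middle of the tablet's upper long edge, 135 mm above its origin.
- phone: Bystander: white phone with a dark screen standing in the rack, 10 x 150 x 74 mm (x, y, z). Origin: centre of its underside.
- board: Bystander: green circuit board with chips standing in the rack, 10 x 165 x 105 mm (x, y, z). Origin: centre of its underside.
- bottle: Bystander: clear closed bottle standing on the bench, 60 mm in diameter, 170 mm tall. Origin: centre of its underside.
- screwdriver: Bystander: screwdriver 180 mm long lying on the bench along its x.
Things that resemble listed ones, but are neither listed nor needed, are in the scene too. What is shaped like the prop but blue is not meant.

How it is judged (in metres and radians):
On the way:
1. the prop plate stands upright, fully home, in the stand's middle slot and is let go (horizontal distance between prop and stand_slot below 0.005 m and z of prop in the frame of stand_slot below 0.004 m and angle between prop's own z axis and vertical below 0.15 rad and contact force between the fingers and prop below 0.5 N), for 0.2 s.
At the end, for the whole second after the job is handed in: Prop plate in the middle slot (5 mm of its centre, 4 mm of its floor, 0.15 rad of upright). Tablet on the stand leaning on the prop 0.28-0.58 rad from vertical, screen to the rail, lower edge within 14 mm of the rail (mid-thickness), 25 mm of centred, 0.10 rad of square. Released, at rest (all of step 1 and angle between tablet's own z axis and vertical between 0.28 and 0.58 rad and angle between tablet's own x axis and vertical below 1.31 rad and angle between the y axis of tablet and the y axis of stand, either way round below 0.1 rad and x of tablet in the frame of stand_rail between -0.014 and 0 m and y of tablet in the frame of stand_rail between -0.025 and 0.025 m and z of tablet in the frame of stand_rail below 0.008 m and contact force between tablet and prop above 0.15 N and contact force between tablet and stand above 0.5 N and linear speed of each of tablet, prop below 0.02 m/s and angular speed of tablet below 0.1 rad/s); the robot touches nothing.
It fails at once if the tablet is dropped: let go with its lower edge more than 20 mm above the stand's top (contact force between the fingers and tablet below 0.1 N and z of tablet in the frame of stand_rail above 0.02 m).
It fails at once if the tablet is knocked or pressed with more than 80 N against the stand or the prop plate (contact force between tablet and stand above 80 N or contact force between tablet and prop above 80 N).
It fails at once if the phone or the circuit board is moved by more than 20 mm (distance of any of phone, board from where it was at the start of the episode above 0.02 m).
It fails at once if the bottle is tipped or moved by more than 20 mm (distance of bottle from where it was at the start of the episode above 0.02 m or angle between bottle's own z axis and vertical above 0.3 rad).
It fails at once if the screwdriver is moved by more than 20 mm (distance of screwdriver from where it was at the start of the episode above 0.02 m).
It also fails if it takes over 67 s, if anything falls off the work surface, if the arm or the gripper's body presses on something with over 40 N, if the wrist force passes 120 N, or if a joint passes its speed limit or range.

## Working session

There is one attempt and no reset: what is moved stays moved. The work goes in short steps, Python scripts to look and compute and a shell command to move; the robot and the scene stay as the last step left them, time stands still between calls to the robot, and variables do not carry over. Pictures are saved under pics/ and viewed, at most 11 in all, crops included, and the job is handed in when it is done.

```bash
ls; mkdir -p pics; cat > h.py <<'E'
import numpy as np, cv2
from cell import env, read_camera
from scipy.spatial.transform import Rotation as R
def save(n,im): cv2.imwrite('pics/'+n,im[:,:,::-1])
def pts(c,T=None):
    """world points for each pixel from depth"""
    T=c.get("world_from_camera") if T is None else T
    K=np.array(c["mtx"]);v,u=np.mgrid[0:480,0:640].astype(float)
    p=cv2.undistortPoints(np.stack([u.ravel(),v.ravel()],1)[:,None],K,np.array([c["k1"],0,0,0.]))[:,0]
    z=c["range_z"].ravel();P=np.c_[p*z[:,None],z,np.ones(len(z))]@np.array(T).T
    P=P[:,:3];P[z==0]=np.nan
    return P.reshape(480,640,3)
def wristT(c):
    o=env.get_obs();T=np.eye(4);T[:3,:3]=R.from_euler('xyz',o["tool_rot"],degrees=True).as_matrix();T[:3,3]=o["tool_pos"];return T@np.array(c["T_tool_cam"])
E
python3 - <<'E'
from h import *
o=env.get_obs();print({k:np.round(v,3) for k,v in o.items()})
for n in ("scene","top"):
    c=read_camera(n);save(n+'0.png',c["color"]);print(n,c["k1"],np.round(c["mtx"],1).tolist(),np.round(c["world_from_camera"],3).tolist())
    np.save(n+'0.npy',pts(c));np.save(n+'0c.npy',c["color"])
E
```

```text
pics
{'time_s': np.float64(0.0), 'qpos': array([-73.449,  18.44 ,  -4.015,  83.175,   1.295,  78.538,  -3.261]), 'joint_velocities': array([ 0.021, -0.052,  0.017, -0.044,  0.088,  0.004, -0.041]), 'effort': array([-0.0000e+00, -4.9128e+01, -4.0400e-01, -3.1254e+01, -6.4000e-02,
        4.4000e-02,  0.0000e+00]), 'tool_pos': array([0.176, 0.625, 0.238]), 'tool_rot': array([-1.79891e+02,  6.00000e-03,  1.64258e+02]), 'force': array([ 0.621, -0.116,  0.479]), 'wrist_torque': array([ 0.009, -0.035,  0.014]), 'grasp_force': np.float64(0.0), 'grip_width': np.float64(0.087)}
scene -0.03416534904122351 [[462.2, 0.0, 315.3], [0.0, 462.2, 240.5], [0.0, 0.0, 1.0]] [[0.709, 0.525, -0.471, 1.03], [0.705, -0.51, 0.492, -0.472], [0.018, -0.681, -0.732, 0.814], [0.0, 0.0, 0.0, 1.0]]
top -0.09393416823222055 [[464.0, 0.0, 313.0], [0.0, 464.0, 237.5], [0.0, 0.0, 1.0]] [[0.018, -0.985, 0.173, 0.429], [-1.0, -0.014, 0.021, -0.012], [-0.018, -0.174, -0.985, 0.905], [0.0, 0.0, 0.0, 1.0]]
```

View pics/top0.png

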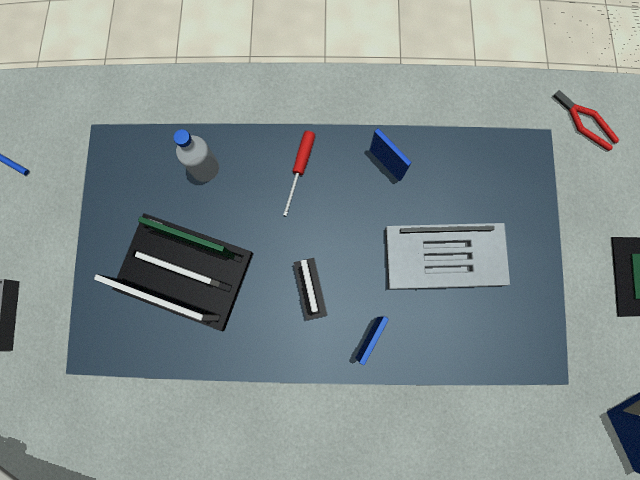

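View pics/scene0.png

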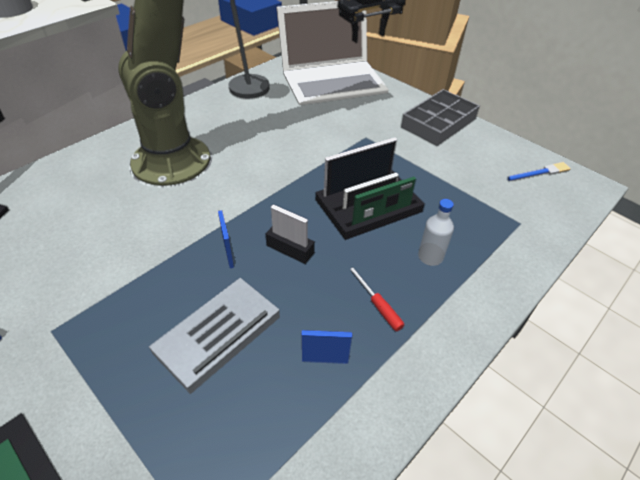

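```bash
python3 - <<'E'
from h import *
P=np.load('top0.npy');C=np.load('top0c.npy')
def rect(m,name):
    q=P[m];q=q[~np.isnan(q[:,0])]
    r=cv2.minAreaRect(q[:,:2].astype(np.float32)*1000);print(name,len(q),'c',np.round(r[0],1),'size',np.round(r[1],1),'ang',round(r[2],2),'z',np.round(np.percentile(q[:,2],[5,50,95])*1000,1))
z=P[...,2];S=C.max(2).astype(int)-C.min(2);V=C.max(2)
def box(u0,v0,u1,v1):
    b=np.zeros((480,640),bool);b[v0:v1,u0:u1]=1;return b
rect(box(285,250,335,325)&(z>.105)&(z<.13),'prop top')
rect(box(285,250,335,325)&(z>.038)&(z<.05),'parking top')
rect(box(375,215,520,295)&(z>.024)&(z<.036),'stand top')
rect(box(375,215,520,295)&(z>.0385)&(z<.05),'rail')
rect(box(60,200,270,340)&(z>.125)&(z<.16),'tablet top')
rect(box(60,200,270,340)&(z>.07)&(z<.088)&(V>200),'phone top')
rect(box(60,200,270,340)&(z>.10)&(z<.12)&(C[...,1]>C[...,0]+15),'board top')
rect(box(100,200,270,340)&(z>.022)&(z<.036),'rack top')
rect(box(130,120,230,190)&(z>.1),'bottle')
# slots by dark regions
m=(box(400,235,490,280)&(V<110)).astype(np.uint8)
n,l,s,c=cv2.connectedComponentsWithStats(m)
for i in range(1,n):
    if s[i,4]>60: print('dark',s[i],c[i])
s=cv2.imread('pics/scene0.png');a=cv2.resize(s[120:280,200:470],None,fx=2.9,fy=2.9,interpolation=cv2.INTER_CUBIC);cv2.imwrite('pics/crop1.png',a)
E
```

```text
prop top 315 c [485.4   9.4] size [89.8  9.9] ang 13.69 z [117.1 119.6 121.9]
parking top 927 c [485.6   9.4] size [110.5  40. ] ang 13.64 z [41.4 43.8 46.2]
stand top 6183 c [ 553.2 -251.3] size [121.5 231.8] ang 2.37 z [27.3 29.9 32.5]
rail 406 c [ 602.4 -249.2] size [  8.9 181. ] ang 2.28 z [39.3 41.9 44.1]
tablet top 848 c [460.2 278.2] size [198.4  11.6] ang 71.68 z [131.6 142.4 144.8]
phone top 363 c [515.9 258.6] size [147.1   8.7] ang 71.53 z [79.5 81.7 84.1]
board top 535 c [572.6 238.5] size [165.2  10.8] ang 71.04 z [109.3 112.6 114.9]
rack top 7127 c [516.5 259. ] size [232.2 160.5] ang 71.49 z [27.  29.7 32.3]
bottle 940 c [727.4 228.4] size [52.2 59.3] ang 42.15 z [104.3 123.  170.5]
dark [423 240  48   7 152] [449.28289474 241.96052632]
dark [424 252  48   7 134] [449.86567164 254.11940299]
dark [425 265  48   7 100] [453.47 266.71]
```

View pics/crop1.png

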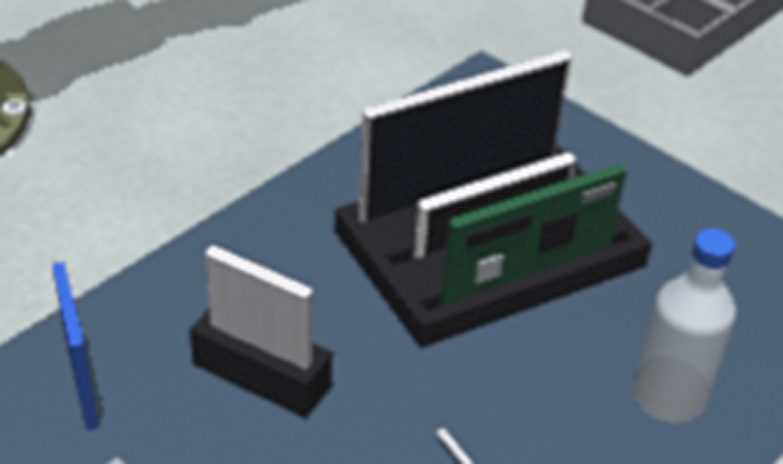

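Candidates for prop: the bare-aluminium plate in the black parking block, top (309,285), crop (260,300); blue plates at top (370,340) and (390,155) are excluded by colour. Tablet: the largest slab, top (150,298), crop (465,130), black screen on the +x side; the white phone (crop 500,190) and the green board (crop 535,235) are smaller. The crop confirms both.

```bash
python3 -m jog '[[1,-0.95,0,0,-0.13],[1,-0.95,0,0,-0.13],[1,-0.95,0,0,-0.13],[1,-0.95,0,0,-0.13],[1,-0.95,0,0,-0.13],[1,-0.95,0,0,0],[1,-0.95,0,0,0],[1,-0.95,0,0,0],[1,0,-1,0,0],[1,0,-1,0,0],[1,0,-1,0,0],[1,0,-1,0,0]]'
```

```text
time_s: 1.1
tool_pos: [0.3444, 0.5534, 0.2386]
tool_rot: [-179.9, -0.1, -166.5]
force: [0.5, -0.2, 1.1]
grip_width: 0.0871
grasp_force: 0.0
```

```bash
python3 -m jog '[[1,0,-1,0,0],[1,0,-1,0,0],[1,0,-1,0,0],[1,0,-1,0,0],[1,0,-1,0,0],[1,0,-1,0,0],[1,0,-1,0,0],[1,0,-1,0,0],[1,0,-1,0,0],[1,0,-1,0,0],[1,0,-1,0,0],[1,0,-1,0,0]]'
python3 -m jog '[[1,0,-1,0,0],[1,0,-1,0,0],[1,0,-1,0,0],[1,0,-1,0,0],[1,0,-1,0,0],[1,0,-1,0,0],[1,0,-1,0,0],[1,0,-1,0,0],[1,0,-1,0,0],[1,0,-1,0,0],[1,0,-1,0,0],[1,0,-1,0,0]]'
python3 -m jog '[[1,0,-1,0,0],[1,0,-1,0,0],[1,0,0,0,0],[1,0,0,0,0],[1,0,0,0,0]]'
cat >> h.py <<'E'
def grab(name):
    o=env.get_obs();c=read_camera(name)
    if name=="wrist":
        T=np.eye(4);T[:3,:3]=R.from_euler('xyz',o["tool_rot"],degrees=True).as_matrix();T[:3,3]=o["tool_pos"];T=T@np.array(c["T_tool_cam"])
    else: T=c["world_from_camera"]
    return c["color"],pts(c,T),o
def rect(P,m,name):
    q=P[m];q=q[~np.isnan(q[:,0])]
    r=cv2.minAreaRect(q[:,:2].astype(np.float32)*1000);print(name,len(q),'c',np.round(r[0],1),'size',np.round(r[1],1),'ang',round(r[2],2),'z',np.round(np.percentile(q[:,2],[5,50,95])*1000,1))
    return r
def go(tx,ty,tz,yaw):
    o=env.get_obs();A=R.from_euler('xyz',o["tool_rot"],degrees=True).as_matrix()
    d=A.T@(np.array([tx,ty,tz])-1000*np.array(o["tool_pos"]));print('t',o["time_s"],'at',np.round(1000*np.array(o["tool_pos"]),1),np.round(o["tool_rot"],2),'shares xyz',np.round(d/20,3),'turn',round(-((yaw-o["tool_rot"][2]+180)%360-180)/45,3))
E
python3 - <<'E'
from h import *
go(485.4,9.4,108,193.7)
c,P,o=grab("wrist");save('w1.png',c)
z=P[...,2]
rect(P,(z>.105)&(z<.13),'prop'); rect(P,(z>.038)&(z<.05),'park')
E
```

```text
time_s: 2.1
tool_pos: [0.4003, 0.3199, 0.2392]
tool_rot: [-180.0, -0.0, -166.5]
force: [0.5, 0.9, 0.9]
grip_width: 0.087
grasp_force: 0.0
time_s: 3.1
tool_pos: [0.4562, 0.0867, 0.2393]
tool_rot: [180.0, -0.0, -166.5]
force: [-0.7, 0.3, -0.0]
grip_width: 0.0872
grasp_force: 0.0
time_s: 3.52
tool_pos: [0.4654, 0.0497, 0.2393]
tool_rot: [180.0, -0.0, -166.5]
force: [0.4, 1.1, 0.4]
grip_width: 0.0871
grasp_force: 0.0
t 3.5167 at [465.4  49.7 239.3] [ 1.7996e+02 -3.0000e-02 -1.6646e+02] shares xyz [-0.504 -2.197  6.563] turn -0.004
prop 2399 c [495.9 120.9] size [131.5 239.9] ang 5.49 z [107.7 119.1 122.7]
park 3274 c [478.1  75. ] size [396.8 161.9] ang 75.48 z [39.8 43.5 47.9]
```

View pics/w1.png

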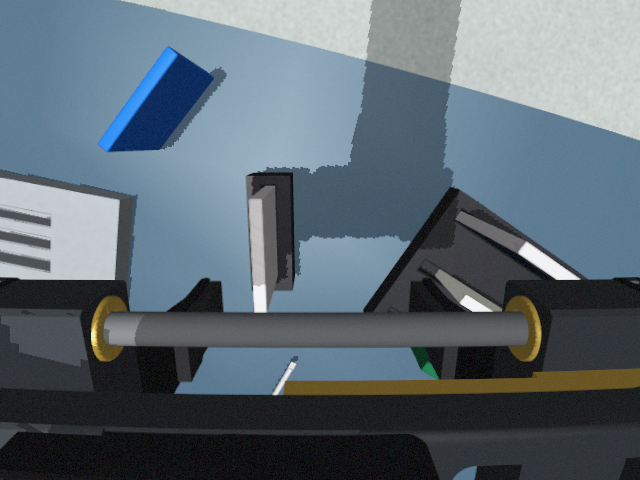

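Wrist view: prop plate in its parking block at (265,235), straight between the open fingers (205 and 430), stand at the left, rack at the right.

```bash
python3 -m jog '[[1,-0.25,-1,0,-0.004],[1,-0.25,-1,0,0],[1,0,-0.2,0.5,0],[1,0,0,1,0],[1,0,0,1,0],[1,0,0,1,0],[1,0,0,1,0],[1,0,0,1,0],[1,0,0,0.6,0],[1,0,0,0.46,0],[1,0,0,0,0],[1,0,0,0,0]]' 20
python3 - <<'E'
from h import *
go(485.4,9.4,108,193.7)
c,P,o=grab("wrist");save('w2.png',c)
E
python3 -m jog '[[0,0,0,0,0],[0,0,0,0,0],[0,0,0,0,0],[0,0,0,0,0],[0,0,0,0,0],[0,0,0,0,0],[0,0,0,0,0],[0,0,0,0,0]]' 40
python3 - <<'E'
from h import *
go(485.4,9.4,108,193.7)
E
```

```text
time_s: 4.57
tool_pos: [0.4855, 0.0092, 0.1081]
tool_rot: [180.0, -0.0, -166.3]
force: [1.2, -0.6, 0.5]
grip_width: 0.0874
grasp_force: 0.0
t 4.5667 at [485.5   9.2 108.1] [ 1.7999e+02 -5.0000e-02 -1.6626e+02] shares xyz [0.001 0.011 0.004] turn 0.001
time_s: 5.28
tool_pos: [0.4858, 0.0085, 0.1084]
tool_rot: [180.0, 0.0, -166.3]
force: [-0.8, 0.3, 0.1]
grip_width: 0.0418
grasp_force: 0.0
t 5.2833 at [485.8   8.5 108.4] [ 180.      0.   -166.32] shares xyz [0.009 0.05  0.019] turn -0.0
```

```bash
python3 -m jog '[[0,0,0,0,0],[0,0,0,0,0],[0,0,0,0,0],[0,0,0,0,0],[0,0,0,0,0],[0,0,0,0,0],[0,0,0,0,0],[0,0,0,0,0]]' 40
python3 -m jog '[[0,0,0,-0.1,0],[0,0,0,-0.4,0],[0,0,0,-0.8,0],[0,0,0,-1,0],[0,0,0,-1,0],[0,0,0,-0.7,0],[0,0,0,0,0],[0,0,0,0,0]]'
python3 - <<'E'
from h import *
go(551.2,-251.4,188,92.37)
E
```

```text
time_s: 5.95
tool_pos: [0.4857, 0.0089, 0.1083]
tool_rot: [180.0, -0.0, -166.3]
force: [-0.3, 1.1, -0.4]
grip_width: 0.0096
grasp_force: 39.8
time_s: 6.62
tool_pos: [0.4863, 0.008, 0.1891]
tool_rot: [-180.0, 0.1, -166.3]
force: [-0.8, -0.5, -1.2]
grip_width: 0.0097
grasp_force: 39.8
t 6.6167 at [486.3   8.  189.1] [-1.7998e+02  1.1000e-01 -1.6634e+02] shares xyz [ -0.088 -13.371   0.061] turn 2.251
```

```bash
python3 -m jog '[[0,0,-0.4,0,0],[0,0,-0.8,0,0],[0,0,-1,0,0],[0,0,-1,0,0],[0,0,-1,0,0],[0,0,-1,0,0],[0,0,-1,0,0],[0,0,-1,0,0],[0,0,-1,0,0],[0,0,-1,0,0],[0,0,-1,0,0],[0,0,-1,0,0]]'
python3 -m jog '[[0,0,-1,0,0],[0,0,-0.8,0,0],[0,0,-0.4,0,0],[0,0,0,0,0.1],[0,0,0,0,0.14],[0,0,0,0,0.14],[0,0,0,0,0.14],[0,0,0,0,0.14],[0,0,0,0,0.14],[0,0,0,0,0.14],[0,0,0,0,0.14],[0,0,0,0,0.14]]'
python3 -m jog '[[0,0,0,0,0.14],[0,0,0,0,0.14],[0,0,0,0,0.14],[0,0,0,0,0.14],[0,0,0,0,0.14],[0,0,0,0,0.14],[0,0,0,0,0.14],[0,0,0,0,0.05],[0,0,0,0,0],[0,0,0,0,0],[0,0,0,0,0]]'
python3 - <<'E'
from h import *
go(551.2,-251.4,188,92.37)
c,P,o=grab("wrist");save('w3.png',c);np.savez('w3.npz',c=c,P=P)
c,P,o=grab("top");save('t3.png',c);np.savez('t3.npz',c=c,P=P)
E
```

```text
time_s: 7.62
tool_pos: [0.5378, -0.2108, 0.1867]
tool_rot: [180.0, -0.2, -166.3]
force: [0.5, 0.5, -2.0]
grip_width: 0.0095
grasp_force: 39.8
time_s: 8.62
tool_pos: [0.5485, -0.2516, 0.1872]
tool_rot: [-179.9, -0.1, 138.5]
force: [-0.5, -0.2, -2.0]
grip_width: 0.01
grasp_force: 39.8
time_s: 9.53
tool_pos: [0.5489, -0.2517, 0.1878]
tool_rot: [-180.0, -0.0, 92.5]
force: [0.7, -0.0, -1.4]
grip_width: 0.0094
grasp_force: 39.8
t 9.5333 at [ 548.9 -251.7  187.8] [-1.7995e+02 -2.0000e-02  9.2510e+01] shares xyz [ 0.01   0.114 -0.008] turn 0.003
```

View pics/w3.png

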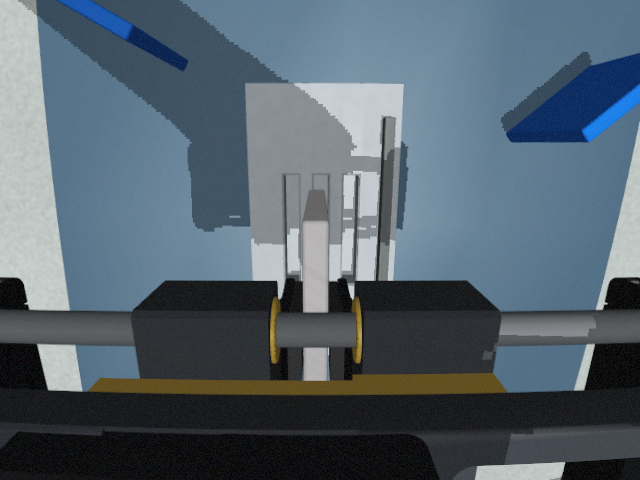

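```bash
python3 - <<'E'
from h import *
d=np.load('w3.npz');c=d['c'].astype(int);P=d['P']
th=np.radians(2.37);A=np.array([[np.cos(th),np.sin(th)],[-np.sin(th),np.cos(th)]])
S=P.copy();S[...,:2]=(P[...,:2]-[.5532,-.2513])@A.T;S*=1000
print('nominal mid slot: x -8..4, y -46..46')
for v in (86,100,120,150,178,182,186,195,205,215,225,240,260):
    print(v,' '.join(f'{u}:{c[v,u].mean():.0f}/{S[v,u,0]:.0f},{S[v,u,1]:.0f},{S[v,u,2]:.0f}' for u in range(300,336,4)))
z=S[...,2]
m=(z>26)&(z<34);m[:80]=0;m[280:]=0
q=S[m];print('stand top x range',np.percentile(q[:,0],[.5,99.5]),'ymax',np.percentile(q[:,1],99.7), 'zmed',np.median(q[:,2]))
m=(z>38)&(z<46);m[:100]=0;m[280:]=0;m[:,:370]=0;q=S[m];print('rail x',np.percentile(q[:,0],[3,97]),'ymax',np.percentile(q[:,1],99))
b=np.zeros_like(m);b[185:290,298:334]=1
m=b&(z>105)&(z<194);q=S[m];print('prop side y end', np.percentile(q[:,1],[50,90,98]),'x',np.percentile(q[:,0],[2,50,98]),'z',np.percentile(q[:,2],[1,99]))
top=b&(z>196)&(z<204);q=S[top];print('prop top',len(q),'x',np.percentile(q[:,0],[3,97]) if len(q) else '','ymax',np.percentile(q[:,1],98) if len(q) else '',np.median(q[:,2]))
# gradient y-profile of slots' ends
for u in (291,320,350): print(u,[(v,int(c[v,u].mean()),round(float(S[v,u,1]),1)) for v in range(168,184)])
E
```

```text
nominal mid slot: x -8..4, y -46..46
86 300:205/-18,113,30 304:203/-15,113,31 308:204/-12,113,29 312:207/-9,113,28 316:207/-6,113,30 320:206/-3,113,30 324:205/1,113,30 328:205/4,113,29 332:205/7,113,30
100 300:145/-18,103,28 304:142/-15,102,31 308:141/-12,103,30 312:143/-9,103,30 316:198/-6,103,30 320:206/-2,102,31 324:206/1,103,29 328:206/4,103,29 332:206/7,103,29
120 300:142/-18,88,30 304:143/-15,88,29 308:145/-12,88,29 312:142/-9,88,29 316:142/-5,88,30 320:141/-2,88,30 324:141/1,88,31 328:141/4,88,29 332:143/7,88,30
150 300:139/-18,65,29 304:142/-15,65,30 308:143/-12,65,29 312:137/-9,65,29 316:141/-5,65,31 320:140/-2,65,30 324:142/1,65,30 328:140/4,65,29 332:140/7,65,30
178 300:129/-18,44,30 304:142/-15,44,29 308:144/-12,43,29 312:114/-9,44,29 316:139/-5,41,5 320:142/-2,41,4 324:139/1,42,6 328:84/4,43,23 332:141/7,44,30
182 300:128/-18,41,31 304:141/-15,40,30 308:141/-12,40,29 312:115/-9,40,29 316:140/-5,38,5 320:140/-2,38,7 324:139/2,38,4 328:95/4,40,26 332:139/7,40,30
186 300:128/-18,37,29 304:144/-15,37,30 308:140/-12,37,29 312:114/-9,37,29 316:143/-5,35,5 320:142/-2,35,6 324:1
[... 1566 characters left out ...]
42.3), (178, 140, 41.4), (179, 139, 40.7), (180, 139, 39.9), (181, 140, 39.0), (182, 140, 38.0), (183, 140, 37.1)]
320 [(168, 142, 51.4), (169, 140, 50.6), (170, 140, 49.9), (171, 138, 49.1), (172, 137, 48.3), (173, 124, 47.6), (174, 117, 46.7), (175, 135, 44.0), (176, 140, 43.2), (177, 138, 42.4), (178, 141, 41.4), (179, 141, 40.6), (180, 141, 39.9), (181, 140, 39.0), (182, 140, 38.2), (183, 142, 37.3)]
350 [(168, 137, 51.4), (169, 141, 50.7), (170, 140, 49.9), (171, 140, 49.2), (172, 152, 48.4), (173, 184, 47.7), (174, 166, 46.8), (175, 191, 44.1), (176, 208, 43.3), (177, 209, 42.5), (178, 210, 41.6), (179, 210, 40.7), (180, 209, 39.9), (181, 210, 39.1), (182, 211, 38.3), (183, 210, 37.4)]
```

Wrist view: prop held over the stand, its end face at (315,205), slots at x≈291/320/350 (row 175–280), rail at (388,200). Lower close to the slot and compare at nearly the same depth.

```bash
python3 -m jog '[[0,0.05,0.15,0.5,0.003],[0,0,0,0.9,0],[0,0,0,0.9,0],[0,0,0,0.5,0],[0,0,0,0.3,0],[0,0,0,0,0],[0,0,0,0,0],[0,0,0,0,0]]'
python3 - <<'E'
from h import *
go(551.2,-251.4,94,92.37)
c,P,o=grab("wrist");save('w4.png',cv2.resize(c[140:300,220:420],None,fx=4,fy=3.5,interpolation=cv2.INTER_NEAREST));np.savez('w4.npz',c=c,P=P)
E
```

```text
time_s: 10.3
tool_pos: [0.5528, -0.2512, 0.1272]
tool_rot: [179.9, 0.0, 92.3]
force: [0.2, -0.3, -2.1]
grip_width: 0.0097
grasp_force: 39.8
t 10.3 at [ 552.8 -251.2  127.2] [1.7992e+02 3.0000e-02 9.2290e+01] shares xyz [-0.005 -0.082  1.662] turn -0.002
```

View pics/w4.png

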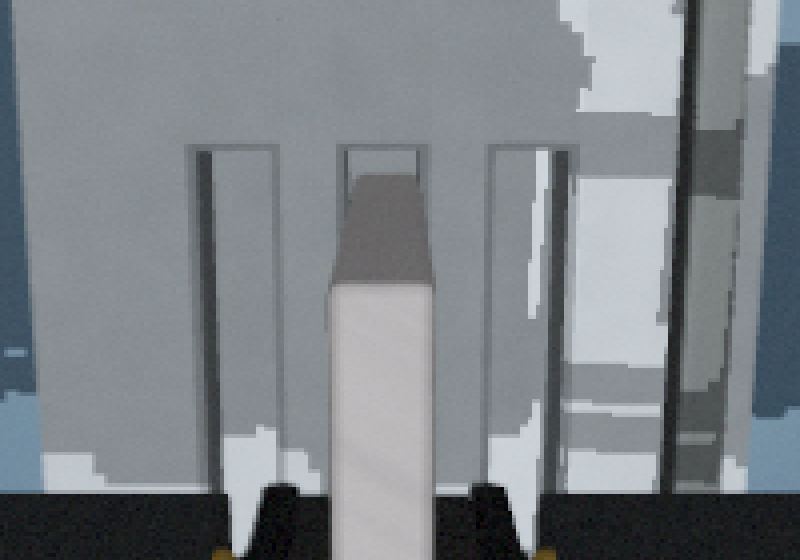

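```bash
python3 - <<'E'
from h import *
d=np.load('w4.npz');c=d['c'].astype(int).mean(2);P=d['P']
th=np.radians(2.37);A=np.array([[np.cos(th),np.sin(th)],[-np.sin(th),np.cos(th)]])
S=P.copy();S[...,:2]=(P[...,:2]-[.5532,-.2513])@A.T;S*=1000
for v in (180,182,184,186,188,190,192,195,200,210):
    print(v,' '.join(f'{u}:{c[v,u]:.0f}/{S[v,u,0]:.1f},{S[v,u,1]:.1f},{S[v,u,2]:.0f}' for u in range(304,329,2)))
print([(v,int(c[v,316]),np.round(S[v,316],1).tolist()) for v in range(178,196)])
# slot interior edges: z<20 pixels in rows 183..188, ray crossing at z=30 plane
q=S[150:260,255:360];m=(q[...,2]>20)&(q[...,2]<34)
zz=S[...,2]; e=(zz>45)&(zz<105)&(np.arange(480)[:,None]>188)&(np.arange(480)[:,None]<219);e[:,:300]=0;e[:,330:]=0
Q=S[e];print('end face y',np.percentile(Q[:,1],[10,50,90]));
for a,b in ((45,60),(60,75),(75,90),(90,105)):
    k=Q[(Q[:,2]>a)&(Q[:,2]<b)];print(a,np.round([np.median(k[:,1]),*np.percentile(k[:,0],[2,98])],2))
E
```

```text
180 304:136/-8.7,47.9,31 306:137/-7.5,47.8,30 308:136/-6.2,47.8,30 310:135/-4.9,47.7,29 312:136/-3.7,47.8,30 314:137/-2.4,47.7,30 316:135/-1.1,47.8,31 318:138/0.2,47.8,30 320:134/1.4,47.8,30 322:135/2.7,47.8,30 324:134/4.0,47.8,30 326:135/5.3,47.8,30 328:142/6.6,47.7,29
182 304:119/-8.8,46.5,29 306:107/-7.5,46.5,29 308:124/-6.2,46.5,29 310:124/-4.9,46.5,30 312:124/-3.7,46.3,28 314:121/-2.4,46.4,29 316:120/-1.1,46.5,29 318:123/0.2,46.3,28 320:123/1.4,46.5,29 322:122/2.7,46.4,29 324:110/4.1,46.2,27 326:118/5.3,46.5,30 328:140/6.6,46.3,28
184 304:115/-8.8,45.2,29 306:83/-7.7,44.5,23 308:142/-6.7,42.8,6 310:143/-5.3,42.8,6 312:143/-3.9,42.8,6 314:141/-2.5,42.8,6 316:143/-1.1,42.8,6 318:142/0.3,42.8,6 320:142/1.7,42.8,6 322:143/3.2,42.7,5 324:94/4.4,43.6,14 326:117/5.3,45.1,28 328:143/6.6,45.2,30
186 304:118/-8.8,43.9,30 306:82/-7.7,43.3,24 308:142/-6.7,41.3,5 310:143/-5.3,41.4,6 312:143/-3.9,41.4,6 314:143/-2.5,41.3,5 316:142/-1.1,41.4,6 318:139/0.3,41.4,6 320:142/1.7,41.4,6 322:140/3.2,41.2,5 324:96/4.3,42.4,15 326:118/5.3,43.9,29 328:139/6.6,43.8,29
188 304:117/-8.8,42.7,30 306:82/-7.7
[... 1597 characters left out ...]
, [-1.1, 49.0, 29.6]), (179, 139, [-1.1, 48.4, 29.3]), (180, 135, [-1.1, 47.8, 30.6]), (181, 114, [-1.1, 47.1, 29.6]), (182, 120, [-1.1, 46.5, 29.4]), (183, 142, [-1.1, 43.5, 5.9]), (184, 143, [-1.1, 42.8, 6.1]), (185, 142, [-1.1, 42.1, 5.9]), (186, 141, [-1.1, 41.4, 6.3]), (187, 141, [-1.1, 40.7, 5.6]), (188, 139, [-1.1, 39.9, 4.8]), (189, 128, [-1.1, 39.2, 5.5]), (190, 104, [-1.1, 43.2, 45.4]), (191, 105, [-1.1, 42.9, 47.6]), (192, 105, [-1.2, 43.2, 55.0]), (193, 103, [-1.2, 43.1, 58.7]), (194, 103, [-1.2, 43.0, 62.4]), (195, 104, [-1.2, 42.8, 65.0])]
end face y [42.80296416 43.06147738 43.20615471]
45 [43.08 -5.69  3.46]
60 [43.03 -5.57  3.57]
75 [43.07 -5.84  3.25]
90 [43.06 -5.93  3.26]
```

Crop: prop's bottom edge at crop (386,175), slot opening end at (382,147): prop needs ≈+2 mm along y and −0.6 mm in x.

```bash
python3 -m jog '[[0,0.1,-0.03,0,0],[0,0,0,0.2,0],[0,0,0,0.2,0],[0,0,0,0.1,0],[0,0,0,0.1,0],[0,0,0,0.1,0],[0,0,0,0,0]]'
python3 - <<'E'
from h import *
go(551.2,-251.4,94,92.37)
E
```

```text
time_s: 10.93
tool_pos: [0.5513, -0.2487, 0.1118]
tool_rot: [-180.0, -0.0, 92.3]
force: [0.5, -0.1, -2.4]
grip_width: 0.0097
grasp_force: 39.8
t 10.9333 at [ 551.3 -248.7  111.8] [-1.7997e+02 -1.0000e-02  9.2300e+01] shares xyz [-0.136 -0.011  0.89 ] turn -0.002
```

```bash
python3 -m jog '[[0,0,0,0.2,0],[0,0,0,0.2,0],[0,0,0,0.2,0],[0,0,0,0.1,0],[0,0,0,0.05,0],[0,0,0,0.05,0],[0,0,0,0,0]]'
python3 - <<'E'
from h import *
go(551.2,-251.4,94,92.37)
E
```

```text
time_s: 11.52
tool_pos: [0.5514, -0.2488, 0.0962]
tool_rot: [-180.0, -0.0, 92.3]
force: [-0.2, -0.0, -1.2]
grip_width: 0.01
grasp_force: 39.8
t 11.5167 at [ 551.4 -248.8   96.2] [-179.99   -0.     92.3 ] shares xyz [-0.129 -0.017  0.109] turn -0.002
```

Nearly home; press a little until contact, then release.

```bash
python3 -m jog '[[0,0,0,0.05,0],[0,0,0,0.05,0],[0,0,0,0.05,0],[0,0,0,0,0]]'
python3 -m jog '[[0.4,0,0,0,0],[0.4,0,0,0,0],[0.4,0,0,0,0],[0.4,0,0,0,0],[0.4,0,0,0,0],[0.4,0,0,0,0],[0.4,0,0,0,0]]'
python3 - <<'E'
from h import *
go(551.2,-251.4,94,92.37)
E
```

```text
time_s: 11.85
tool_pos: [0.5518, -0.2489, 0.0943]
tool_rot: [180.0, -0.0, 92.3]
force: [-2.3, 0.7, 4.0]
grip_width: 0.0097
grasp_force: 39.9
time_s: 12.43
tool_pos: [0.5515, -0.2488, 0.0933]
tool_rot: [-180.0, -0.0, 92.3]
force: [-0.3, 1.2, -0.5]
grip_width: 0.0341
grasp_force: 0.0
t 12.4333 at [ 551.5 -248.8   93.3] [-180.    -0.    92.3] shares xyz [-0.129 -0.019 -0.035] turn -0.002
```

```bash
python3 -m jog '[[0.4,0,0,-0.5,0],[0.4,0,0,-1,0],[0.6,0,0,-1,0],[0.8,0,0,-1,0],[0.8,0,0,-1,0],[0.8,0,0,-1,0],[0.8,0,0,-1,0],[0.8,0,0,-0.8,0],[0.8,0,0,0,0.115],[0.8,0,0,0,0.115],[0.8,0,0,0,0.115],[0.8,0,0,0,0.117]]'
python3 -m jog '[[0.8,1,-0.5,0,0],[0.8,1,-0.5,0,0],[0.8,1,-0.5,0,0],[0.8,1,-0.5,0,0],[0.8,1,-0.5,0,0],[0.8,1,-0.5,0,0],[0.8,1,-0.5,0,0],[0.8,1,-0.5,0,0],[0.8,1,-0.5,0,0],[0.8,1,-0.5,0,0],[0.8,1,-0.5,0,0],[0.8,1,-0.5,0,0]]'
python3 -m jog '[[0.8,1,-0.5,0,0],[0.8,1,-0.5,0,0],[0.8,1,-0.5,0,0],[0.8,1,-0.5,0,0],[0.8,1,-0.5,0,0],[0.8,1,-0.5,0,0],[0.8,1,-0.5,0,0],[0.8,1,-0.5,0,0],[0.8,0,-0.5,0,0],[0.8,0,0,0,0],[0.8,0,0,0,0],[0.8,0,0,0,0]]'
python3 - <<'E'
from h import *
go(460.2,278.2,128,71.6)
c,P,o=grab("top");z=P[...,2]
def box(u0,v0,u1,v1):
    b=np.zeros((480,640),bool);b[v0:v1,u0:u1]=1;return b
r=rect(P,box(375,215,520,295)&(z>.09)&(z<.115),'prop top (stand)')
rect(P,box(375,215,520,295)&(z>.024)&(z<.036),'stand')
c,P,o=grab("wrist");save('w5.png',c);np.savez('w5.npz',c=c,P=P)
E
```

```text
time_s: 13.43
tool_pos: [0.5515, -0.249, 0.2403]
tool_rot: [179.9, -0.0, 71.2]
force: [0.5, 1.1, -0.1]
grip_width: 0.0695
grasp_force: 0.0
time_s: 14.43
tool_pos: [0.5136, 0.0175, 0.2402]
tool_rot: [180.0, -0.1, 71.5]
force: [-0.6, 0.0, -0.1]
grip_width: 0.0696
grasp_force: 0.0
time_s: 15.43
tool_pos: [0.4799, 0.1959, 0.2399]
tool_rot: [180.0, -0.0, 71.4]
force: [-0.4, 0.4, 0.6]
grip_width: 0.0696
grasp_force: 0.0
t 15.4333 at [479.9 195.9 239.9] [ 1.7996e+02 -4.0000e-02  7.1410e+01] shares xyz [ 3.582 -2.248  5.595] turn -0.004
prop top (stand) 353 c [ 550.1 -250.4] size [10.6 88.9] ang 1.45 z [ 92.5 105.4 107.8]
stand 5916 c [ 553.3 -251.1] size [121.4 231.6] ang 2.59 z [27.3 29.9 32.5]
```

View pics/w5.png

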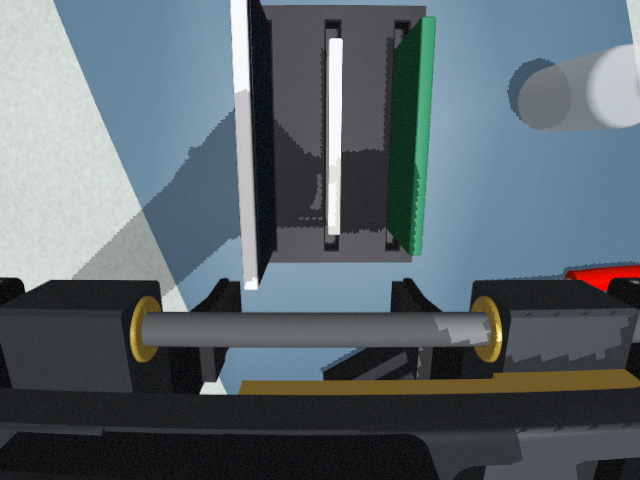

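Wrist view: tablet top edge (245,0–290) with its black screen to the right, phone (335,130), board (415,130); bottle and screwdriver clear to the right.

```bash
python3 -m jog '[[0.8,0.9,-0.75,0,0],[0.8,0.9,-0.75,0,0],[0.8,0.9,-0.75,0,0],[0.8,0.88,0,0,0],[0.8,0,0,0,0],[0.8,0,0,0,0],[0.8,0,0,0,0]]'
python3 - <<'E'
from h import *
go(460.2,278.2,128,71.6)
E
```

```text
time_s: 16.12
tool_pos: [0.4599, 0.2777, 0.2393]
tool_rot: [180.0, 0.1, 71.4]
force: [-0.4, -0.7, -1.6]
grip_width: 0.0698
grasp_force: 0.0
t 16.1167 at [459.9 277.7 239.3] [1.7997e+02 5.0000e-02 7.1380e+01] shares xyz [3.500e-02 4.000e-03 5.566e+00] turn -0.005
```

```bash
python3 -m jog '[[0.8,0.03,0,0.9,-0.004],[0.6,0,0,0.9,0],[0.5,0,0,0.9,0],[0.5,0,0,0.9,0],[0.5,0,0,0.9,0],[0.5,0,0,0.7,0],[0.4,0,0,0.4,0],[0,0,0,0,0],[0,0,0,0,0],[0,0,0,0,0],[0,0,0,0,0],[0,0,0,0,0]]' 45
python3 -m jog '[[0,0,0,0,0],[0,0,0,0,0],[0,0,0,0,0],[0,0,0,0,0],[0,0,0,0,0],[0,0,0,0,0]]'
```

```text
time_s: 17.12
tool_pos: [0.46, 0.2802, 0.1283]
tool_rot: [180.0, -0.1, 71.7]
force: [-0.4, 0.8, -0.5]
grip_width: 0.011
grasp_force: 0.9
time_s: 17.62
tool_pos: [0.4601, 0.2802, 0.1282]
tool_rot: [179.9, -0.1, 71.7]
force: [-0.4, -1.0, 6.0]
grip_width: 0.01
grasp_force: 45.0
```

```bash
python3 -m jog '[[0,0,0,-0.1,0],[0,0,0,-0.4,0],[0,0,0,-0.8,0],[0,0,0,-0.9,0],[0,0,0,-0.9,0],[0,0,0,-0.9,0],[0,0,0,-0.8,0],[0,0,0,-0.5,0],[0,0,0,-0.2,0],[0,-0.2,0.1,0,0],[0,-0.4,0.2,0,0],[0,-0.6,0.4,0,0]]'
python3 -m jog '[[0,-0.9,0.56,0,0],[0,-0.9,0.56,0,0],[0,-0.9,0.56,0,0],[0,-0.9,0.56,0,0],[0,-0.9,0.56,0,0],[0,-0.9,0.56,0,0],[0,-0.9,0.56,0,0],[0,-0.9,0.56,0,0],[0,-0.9,0.56,0,0],[0,-0.9,0.56,0,0],[0,-0.9,0.56,0,0],[0,-0.9,0.56,0,0]]'
python3 -m jog '[[0,-0.9,0.56,0,0],[0,-0.9,0.56,0,0],[0,-0.9,0.56,0,0],[0,-0.9,0.56,0,0],[0,-0.9,0.56,0,0],[0,-0.9,0.56,0,0],[0,-0.9,0.56,0,0],[0,-0.9,0.56,0,0],[0,-0.6,0.4,0,0],[0,-0.3,0.2,0,0],[0,0,0,0,0],[0,0,0,0,0]]'
python3 - <<'E'
from h import *
go(590.2,-248,180,92.45)
print(env.get_obs()['grip_width'])
E
```

```text
time_s: 18.62
tool_pos: [0.464, 0.2525, 0.236]
tool_rot: [-179.9, 0.1, 71.8]
force: [0.7, -0.0, -3.1]
grip_width: 0.0099
grasp_force: 45.0
time_s: 19.62
tool_pos: [0.524, 0.0024, 0.2365]
tool_rot: [-179.9, 0.0, 71.6]
force: [-0.6, -0.4, -3.1]
grip_width: 0.0097
grasp_force: 45.0
time_s: 20.62
tool_pos: [0.5696, -0.1806, 0.2368]
tool_rot: [-179.9, -0.0, 71.6]
force: [-0.0, 1.1, -3.0]
grip_width: 0.0099
grasp_force: 45.0
t 20.6167 at [ 569.6 -180.6  236.8] [-1.7991e+02 -1.0000e-02  7.1610e+01] shares xyz [-2.873  2.044  2.835] turn -0.463
0.009897226680973776
```

```bash
python3 -m jog '[[0,-0.8,0.6,0,0],[0,-0.8,0.6,0,0],[0,-0.8,0.5,0,0],[0,-0.47,0.34,0,0],[0,0,0,0,-0.08],[0,0,0,0,-0.12],[0,0,0,0,-0.12],[0,0,0,0,-0.1],[0,0,0,0,-0.043],[0,0,0,0,0],[0,0,0,0,0],[0,0,0,0,0]]'
python3 - <<'E'
from h import *
go(590.2,-248,180,92.45)
c,P,o=grab("wrist");save('w6.png',c);np.savez('w6.npz',c=c,P=P)
E
```

```text
time_s: 21.62
tool_pos: [0.5913, -0.2466, 0.2373]
tool_rot: [-180.0, -0.0, 92.5]
force: [1.2, -1.1, -3.7]
grip_width: 0.0097
grasp_force: 45.0
t 21.6167 at [ 591.3 -246.6  237.3] [-1.800e+02 -4.000e-02  9.254e+01] shares xyz [-0.07  -0.056  2.863] turn 0.002
```

View pics/w6.png

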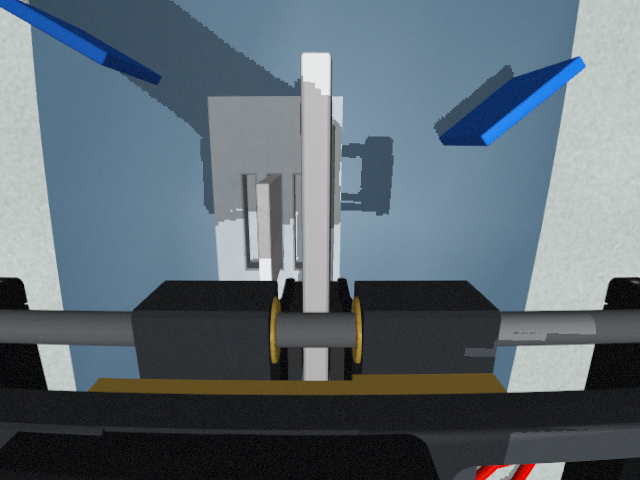

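Tablet (318,50–380) is square over the stand between prop (268,230) in the middle slot and the rail; lower it.

```bash
python3 -m jog '[[0,-0.07,-0.055,0.4,0],[0,0,0,0.7,0],[0,0,0,0.7,0],[0,0,0,0.7,0],[0,0,0,0.5,0],[0,0,0,0.3,0],[0,0,0,0.2,0],[0,0,0,0,0],[0,0,0,0,0]]'
python3 - <<'E'
from h import *
go(590.2,-248,150,92.45)
c,P,o=grab("wrist");np.savez('w7.npz',c=c,P=P)
th=np.radians(2.45);A=np.array([[np.cos(th),np.sin(th)],[-np.sin(th),np.cos(th)]])
S=P.copy();S[...,:2]=(P[...,:2]-[.5533,-.2512])@A.T;S*=1000
z=S[...,2];y=S[...,1];x=S[...,0]
for lo,hi,n in ((38,46,'rail'),(95,110,'prop'),(48,140,'tablet end'),(155,180,'tablet top'),(27,33,'stand')):
    m=(z>lo)&(z<hi)&(abs(x)<75)&(y<125)&(y>0);m[285:]=0
    q=S[m];print(n,len(q),np.round(np.percentile(q[:,0],[2,50,98]),1),'y',np.round(np.percentile(q[:,1],[2,98]),1)) if len(q) else print(n,0)
E
```

```text
time_s: 22.42
tool_pos: [0.5903, -0.2493, 0.1675]
tool_rot: [180.0, 0.0, 92.5]
force: [-0.2, 0.2, -4.2]
grip_width: 0.0097
grasp_force: 45.0
t 22.4167 at [ 590.3 -249.3  167.5] [1.7998e+02 2.0000e-02 9.2520e+01] shares xyz [ 0.064 -0.002  0.876] turn 0.002
rail 1233 [ 2.5 49.8 53.1] y [ 2.2 87.8]
prop 1605 [-7.  -1.5  2.7] y [ 0.9 45.3]
tablet end 2409 [-6.9  0.7  2.8] y [ 0.9 45.5]
tablet top 411 [24.2 40.9 48. ] y [10.8 98.8]
stand 16324 [-58.1 -15.4  58.9] y [  4.4 113.2]
```

```bash
python3 - <<'E'
from h import *
P=np.load('w7.npz')['P']
th=np.radians(2.45);A=np.array([[np.cos(th),np.sin(th)],[-np.sin(th),np.cos(th)]])
S=P.copy();S[...,:2]=(P[...,:2]-[.5533,-.2512])@A.T;S*=1000
z=S[...,2];y=S[...,1];x=S[...,0]
m=(z>178)&(z<188)&(y<125)&(y>20)&(abs(x)<70);m[275:]=0;q=S[m]
for a in range(30,105,12):
    k=q[abs(q[:,1]-a)<4]
    if len(k):print(a,len(k),np.round([k[:,0].min(),np.median(k[:,0]),k[:,0].max(),np.median(k[:,2])],1))
m=(z>50)&(z<177)&(y<110)&(y>85)&(x>20)&(x<60);m[275:]=0;q=S[m]
print(len(q)); 
if len(q):
  for a in range(50,180,20):
    k=q[abs(q[:,2]-a)<10]
    if len(k):print(a,len(k),np.round([k[:,0].min(),np.median(k[:,0]),k[:,0].max(),np.median(k[:,1])],1))
E
```

```text
30 587 [ 30.9  36.   40.9 181.5]
42 632 [ 31.   36.   41.1 181.6]
54 687 [ 30.7  36.   41.  181.5]
66 717 [ 30.8  35.7  40.9 181.5]
78 771 [ 30.9  36.   41.1 181.4]
90 816 [ 30.7  36.   41.  181.5]
102 118 [ 30.8  35.7  40.5 181.1]
1
170 1 [30.1 30.1 30.1 85.4]
```

```bash
python3 -m jog '[[0,0.05,0.05,0.2,0],[0,0,0,0.2,0],[0,0,0,0.2,0],[0,0,0,0.1,0],[0,0,0,0.05,0],[0,0,0,0.05,0],[0,0,0,0,0],[0,0,0,0,0]]'
python3 -m jog '[[0,0,0,0.04,0],[0,0,0,0.03,0],[0,0,0,0,0]]'
```

```text
time_s: 23.13
tool_pos: [0.5911, -0.2481, 0.1514]
tool_rot: [180.0, -0.0, 92.5]
force: [-0.4, 0.3, -2.9]
grip_width: 0.01
grasp_force: 45.0
time_s: 23.38
tool_pos: [0.5913, -0.2482, 0.1504]
tool_rot: [180.0, 0.0, 92.5]
force: [-0.8, 0.1, -0.7]
grip_width: 0.0095
grasp_force: 45.0
```

```bash
python3 -m jog '[[0,0,0,0.03,0],[0.25,0,0,0,0],[0.25,0,0,0,0],[0.25,0,0,0,0],[0.25,0,0,0,0],[0.25,0,0,0,0],[0.25,0,0,-0.2,0],[0.25,0,0,-0.3,0],[0.25,0,0,-0.25,0],[0.25,0,0,0,0],[0.25,0,0,0,0]]'
python3 -m jog '[[0.25,0,-0.2,0,0],[0.25,0,-0.2,0,0],[0.25,0,-0.2,0,0],[0.25,0,-0.2,0,0],[0.25,0,-0.2,0,0],[0.25,0,-0.2,0,0],[0.25,0,0,0,0],[0.25,0,0,0,0],[0.25,0,0,0,0]]'
python3 - <<'E'
from h import *
go(590.2,-248,150,92.45)
c,P,o=grab("scene");save('s7.png',cv2.resize(c[180:420,100:380],None,fx=2.5,fy=2.5))
E
```

```text
time_s: 24.3
tool_pos: [0.5914, -0.2482, 0.1651]
tool_rot: [179.9, 0.0, 92.5]
force: [-1.1, 0.3, -0.3]
grip_width: 0.022
grasp_force: 0.0
time_s: 25.05
tool_pos: [0.5673, -0.249, 0.1645]
tool_rot: [180.0, -0.0, 92.5]
force: [-0.8, -0.1, 0.2]
grip_width: 0.0218
grasp_force: 0.1
t 25.05 at [ 567.3 -249.   164.5] [179.97  -0.    92.53] shares xyz [-1.000e-03  1.147e+00  7.240e-01] turn 0.002
```

View pics/s7.png

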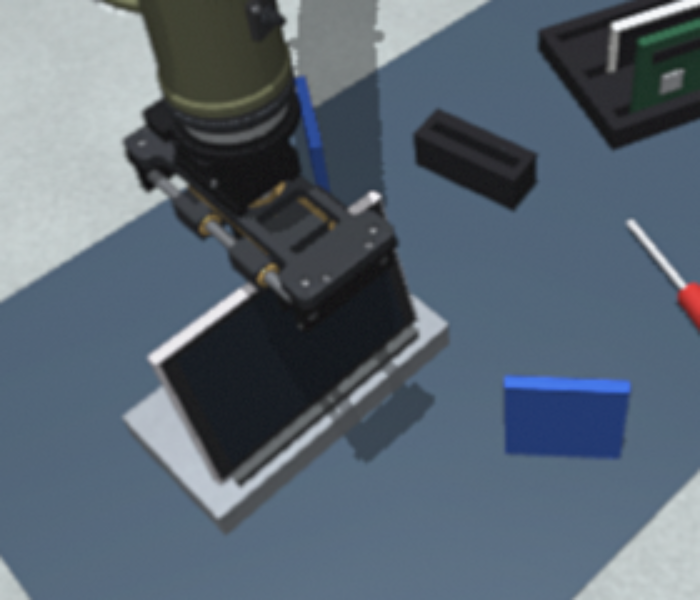

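The tablet leans on the rear finger, bottom behind the rail (crop 330,400), screen to the rail; continue onto the prop.

```bash
python3 -m jog '[[0.25,0,-0.15,0,0],[0.25,0,-0.15,0,0],[0.25,0,-0.15,0,0],[0.25,0,-0.15,0,0],[0.25,0,-0.15,0,0],[0.25,0,-0.15,0,0],[0.25,0,-0.15,0,0],[0.25,0,-0.15,0,0],[0.25,0,0,0,0],[0.25,0,0,0,0],[0.3,0,0,0,0],[0.3,0,0,0,0]]'
python3 - <<'E'
from h import *
go(590.2,-248,150,92.45)
c,P,o=grab("wrist")
th=np.radians(2.45);A=np.array([[np.cos(th),np.sin(th)],[-np.sin(th),np.cos(th)]])
S=P.copy();S[...,:2]=(P[...,:2]-[.5533,-.2512])@A.T;S*=1000
z=S[...,2];y=S[...,1];x=S[...,0]
for a in (30,60,90):
  for h in (60,90,120,135,150,157):
    m=(abs(y-a)<6)&(abs(z-h)<4)&(abs(x)<60);m[275:]=0
    if m.sum()>3: print(a,h,m.sum(),np.round(np.percentile(x[m],[5,50,95]),1))
E
```

```text
time_s: 26.1
tool_pos: [0.5434, -0.2501, 0.1644]
tool_rot: [180.0, 0.0, 92.5]
force: [-0.2, -0.5, -0.1]
grip_width: 0.0249
grasp_force: 0.1
t 26.1 at [ 543.4 -250.1  164.4] [1.7998e+02 1.0000e-02 9.2540e+01] shares xyz [-0.     2.341  0.72 ] turn 0.002
30 60 58 [28.2 30.  31.5]
30 90 90 [14.7 16.3 18.1]
30 120 138 [1.3 2.6 4.4]
30 135 164 [-5.6 -4.1 -2.5]
30 150 424 [-22.8 -12.5  -9.5]
30 157 605 [-21.9 -17.2 -12.9]
60 60 66 [28.2 30.  31.5]
60 90 99 [14.6 16.2 17.8]
60 120 152 [1.2 2.5 4.3]
60 135 197 [-5.9 -4.  -2.4]
60 150 482 [-22.7 -12.5  -9.6]
60 157 690 [-21.9 -17.3 -12.9]
90 60 72 [27.8 29.7 31.6]
90 90 105 [14.3 16.2 17.9]
90 120 170 [0.8 2.5 4.2]
90 135 221 [-6.2 -4.3 -2.8]
90 150 505 [-23.  -12.5  -9.7]
90 157 796 [-21.9 -17.4 -13.2]
```

```bash
python3 -m jog '[[0.5,0,0,0,0],[0.5,0,0,0,0],[0.5,0,0,0,0],[0.5,0,0,0,0],[0.5,0,0,0,0],[0.5,0,0,0,0],[0.5,0,0,-0.2,0],[0.5,0,0,-0.5,0],[0.5,0,0,-0.8,0],[0.5,0,0,-1,0],[0.5,0,0,-1,0],[0.5,0,0,-1,0]]'
python3 -m jog '[[0.5,0,0,-0.5,0],[0.5,1,0,0,0],[0.5,1,0,0,0],[0.5,1,0,0,0],[0.5,1,0,0,0],[0.5,1,0,0,0],[0.5,1,0,0,0],[0.5,1,0,0,0],[0.5,1,0,0,0],[0.5,0.5,0,0,0],[0.5,0,0,0,0],[0.5,0,0,0,0]]'
python3 - <<'E'
from h import *
c,P,o=grab("top");save('t8.png',cv2.resize(c[190:340,340:560],None,fx=3.5,fy=3.5))
th=np.radians(2.45);A=np.array([[np.cos(th),np.sin(th)],[-np.sin(th),np.cos(th)]])
S=P.copy();S[...,:2]=(P[...,:2]-[.5533,-.2512])@A.T;S*=1000
z=S[...,2];y=S[...,1];x=S[...,0]
b=(abs(x)<70)&(abs(y)<125)&(z>46)&(z<170);q=S[b]
print('tablet y ext',np.percentile(q[:,1],[.3,99.7]),'zmax',np.percentile(q[:,2],99.5))
f=q[q[:,0]>-8];X=np.c_[f[:,1:],np.ones(len(f))];s=np.linalg.lstsq(X,f[:,0],rcond=None)[0];r=f[:,0]-X@s;k=abs(r)<3;s=np.linalg.lstsq(X[k],f[k,0],rcond=None)[0]
print('face: x=%.4f y + %.4f z + %.2f'%tuple(s),'lean',np.arctan(-s[1]),'yaw err',s[0],'front bottom corner x at z=34',s[1]*34+s[2])
E
```

```text
time_s: 27.15
tool_pos: [0.5431, -0.2504, 0.2563]
tool_rot: [180.0, 0.0, 92.5]
force: [0.5, 0.4, -0.6]
grip_width: 0.0435
grasp_force: 0.0
time_s: 28.15
tool_pos: [0.5357, -0.0807, 0.2645]
tool_rot: [180.0, 0.0, 92.6]
force: [0.4, 0.1, -0.2]
grip_width: 0.0436
grasp_force: 0.0
tablet y ext [-99.6345137  -55.56471272] zmax 157.8766384324275
face: x=0.0334 y + -0.4806 z + 60.79 lean 0.447971085921182 yaw err 0.03337759332420857 front bottom corner x at z=34 44.44807538066553
```

View pics/t8.png

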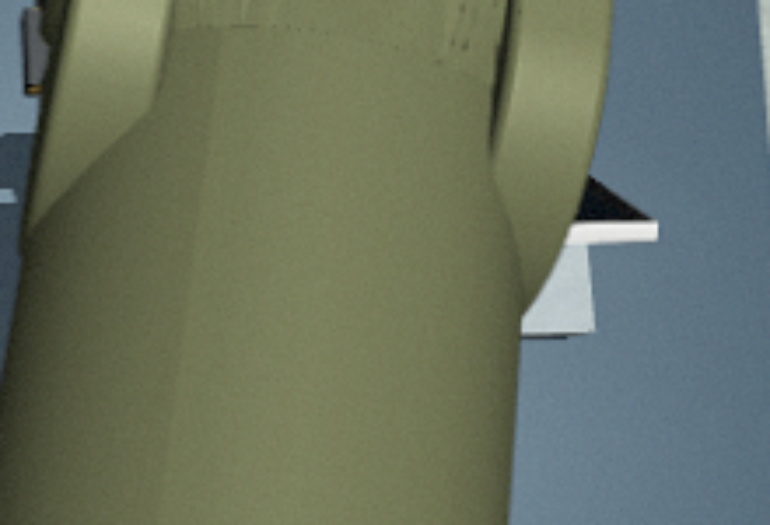

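The arm hides most of the stand; move aside and measure again.

```bash
python3 -m jog '[[0.5,1,0,0,0],[0.5,1,0,0,0],[0.5,1,0,0,0],[0.5,1,0,0,0],[0.5,1,0,0,0],[0.5,1,0,0,0],[0.5,1,0,0,0],[0.5,1,0,0,0],[0.5,1,0,0,0],[0.5,1,0,0,0],[0.5,1,0,0,0],[0.5,0,0,0,0]]'
python3 - <<'E'
from h import *
c,P,o=grab("top");save('t9.png',cv2.resize(c[190:340,340:560],None,fx=3.5,fy=3.5))
th=np.radians(2.45);A=np.array([[np.cos(th),np.sin(th)],[-np.sin(th),np.cos(th)]])
S=P.copy();S[...,:2]=(P[...,:2]-[.5533,-.2512])@A.T;S*=1000
z=S[...,2];y=S[...,1];x=S[...,0]
b=(abs(x)<70)&(abs(y)<125)&(z>46)&(z<170);q=S[b]
print('tablet y ext',np.percentile(q[:,1],[.3,99.7]),'zmax',np.percentile(q[:,2],99.5))
f=q[q[:,0]>-8];X=np.c_[f[:,1:],np.ones(len(f))];s=np.linalg.lstsq(X,f[:,0],rcond=None)[0];r=f[:,0]-X@s;k=abs(r)<3;s=np.linalg.lstsq(X[k],f[k,0],rcond=None)[0]
print('face: x=%.4f y + %.4f z + %.2f'%tuple(s),'lean',np.arctan(-s[1]),'front corner x at z=34',s[1]*34+s[2])
E
```

```text
time_s: 29.2
tool_pos: [0.5259, 0.1427, 0.264]
tool_rot: [-180.0, -0.0, 92.7]
force: [-0.5, 0.4, -0.2]
grip_width: 0.0434
grasp_force: 0.0
tablet y ext [-98.22488103 100.8740573 ] zmax 157.38895997446818
face: x=-0.0004 y + -0.4790 z + 57.97 lean 0.4467463403993654 front corner x at z=34 41.68262870752609
```

View pics/t9.png

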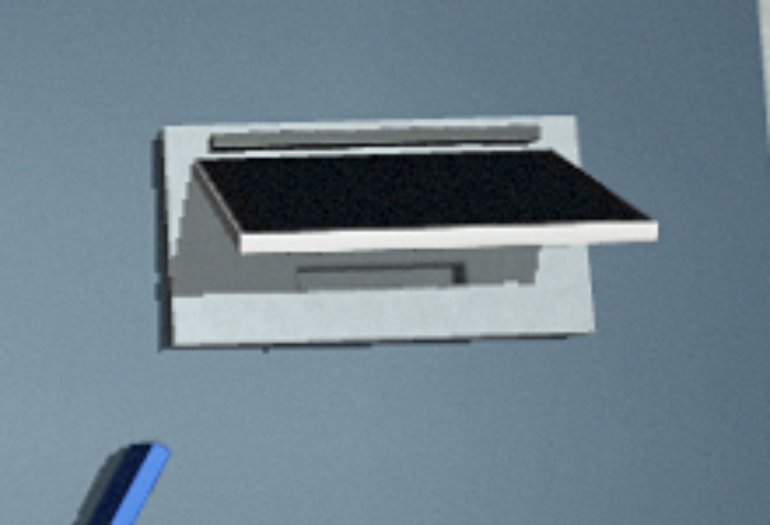

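Tablet leans on the prop at 0.45 rad, about 1 mm off centre and square to the stand. Its lower edge is about 8 mm from the rail (crop 430,155) and the arm is clear.

```bash
python3 -c "
from cell import env
print(env.sign_off())"
```

```text
the job is handed in; nothing more can be done
None
```

The job is handed in at about 29 s, with no verdict returned: the prop plate was let go home in the middle slot, and by the last top-camera measurement the tablet leans on it at 0.45 rad, screen to the rail, about 1 mm off centre and square, lower edge about 8 mm from the rail; the bystanders were not measured again.

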